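# Lock the pulley spindle with the slide bar

### The arm

A 6-joint arm with a two-finger parallel gripper is mounted at the origin on the work surface. World frame = base frame: x ahead of the robot, y to its left, z up, the work surface at z = 0. Lengths are in mm, angles in degrees, forces in N, time in s.
With the tool pointing down it reaches from about 350 to 850 mm from the base axis. Payload 8.1 kg.
Tool frame: the origin (TCP) lies at the very end of the fingers, on their centre line; the grasp point (between the pads) lies 19 mm behind it (r.grip_depth is the distance from the TCP to the grasp point, in mm); z points along the fingers, y is the direction in which the jaws open and shut (so a half turn about z gives the same grasp; the last joint's range is limited). The gripper opens to 85 mm and grips with 20 to 120 N. Pads are 22 mm wide; open, the fingers measure 114 mm over their backs; the gripper's body (76 mm by 85 mm) begins 54 mm behind the grasp point. The pads swing forward as they close: fully open they stand 13 mm farther back than shut.
Start: joints at [-71.299, 7.471, 85.268, -0, 87.261, -4.893], TCP at [240.176, -549.837, 231.292] pointing down, gripper open.
Joint ranges: [-169.43, 169.43], [-51.17, 129.36], [1.28, 143.12], [-76.62, 256.62], [0, 156.53], [-152.29, 152.29]. Speed limits (degrees/s): [136.94, 136.94, 159.86, 180, 180, 180].

### API

Orientations are given as [roll, pitch, yaw] about the fixed x, y, z axes, in that order (R = Rz(yaw) Ry(pitch) Rx(roll)).
In Python, from bench import status, viewer, hand_in, r gives the robot as it stands.
- The arm moves only by the shell command python3 -m crank 'ROWS' [OPENING] [FORCE]. ROWS is a JSON object of lists of equal length, an entry for each row: "slide": the shift along the tool's x, y, z in m, a list of three; "twist": the turn about the tool's z in rad. A call has 1 to 8 rows; each row shifts and turns the commanded pose from where the row before left it, along the tool's axes as they then stand; what a row does not reach is not made up. A row lasts 1/10 s, in which the tool goes at most 50 mm and 8.59 degrees, less where a joint would pass 70% of its speed; a pose out of reach is approached as far as the arm can. A call with a gripper value outside its range is refused whole. OPENING is the closure, from 0 (fully open) to 1 (shut), set as the call begins (- or left out, the last holds). The fingers move at their own pace and stop on an object; FORCE is the grip in N (left out, the last holds). Time passes only in rows, so rows that do not move let the fingers close. It gives the time, the measured TCP pose, the force and the opening at its end, in the units of the state.
- status.sense(): the state, without advancing time (a new reading comes with each control period).
- viewer.snapshot(name): name is "scene" or "top" or "wrist"; returns a dict with "img" (400x640x3 uint8, red, green, blue), "fx", "fy", "cx", "cy" (pixels), "R" (3x3) and "t" (3): a world point X has camera coordinates R X + t; the wrist camera has in their place "hand_eye" (4x4, takes a point from camera to tool coordinates, whose origin is the TCP and whose axes are the flange's). Camera axes: x right, y down, z forward; pixel columns grow to the right and rows downward; lengths in mm; the calibration is good to about 2 mm. A picture is of the moment at which its call begins: read the wrist's pose just before it. There is no depth.
- hand_in(): hands the job in, once; it reports no verdict.
The state is a dict: "time": time; "joint_pos": joint angles; "qd": joint speeds; "joint_efforts": joint torques, N m; "tool_pos": TCP position; "tcp_rot": TCP orientation; "ft_force": force on the tool from outside, world axes, zero at the start; "wrist_torque": the same for the moment, N m; "finger_gap": finger opening in mm.
Only numpy, scipy, OpenCV 4.12 (cv2) and the standard library are available. Lean on these libraries where they do the work, as an engineer would, in place of code of your own. Each camera call takes 0.05 s, during which the arm holds its last target.

### The job

Lock the pulley on its holding stand so that its nut can be undone: lay the steel locking bar in the stand's guide channel, nose towards the pulley and post up, and slide it through the gap under the keeper and on under the pulley until it is fully home in one of the hidden slots of the spindle, with its post up against the keeper. If it stops short, turn the pulley a little by its crank peg and try again. Leave the other things on the bench where they are, and let go at the end.

Things in the scene. Friction and masses are not known exactly. Their poses are not given: they have to be found in the camera images.
- stand: Steel holding stand, fixed to the bench. Origin on the bench surface below the vertical spindle axis; z up, x along the guide channel towards the spindle (the channel is on the -x side; the bar is pushed to +x). Base plate 370 x 120 x 12 mm, from x = -270 to +100 mm: the channel's floor is its top, at z = 12 mm. Stand x, z below are in this frame.
- channel_end (a point): Outer end of the guide channel, on its floor (stand x = -235, y = 0). The channel is open on top, 27 mm wide inside from x = -205 to -50, walls 14 mm thick, tops at z = 34; from x = -205 out to -235 the walls flare to about 52 mm inside.
- keeper_gap (a point): Middle of the gap under the keeper, a flat bridge across the channel, at its rear face (stand x = -115, z = 23). Keeper: 14 mm along x, 55 mm wide, underside 22 mm over the channel's floor (z = 34), top at z = 40.
- spindle (a point): Spindle axis, 29 mm over the bench, in the hub hidden under the pulley. Hub 75 mm across, z = 14 to 44, six radial slots 60 degrees apart, 16 mm wide with rounded mouths, to 10 mm from the axis. Pulley above: 180 mm across, z = 46 to 74, nut to 98; keyed to the hub at an unknown angle, so the peg does not tell where the slots are. At the start no slot faces the channel.
- crank_grip (a point): Centre of the free part of the crank peg: round steel, 20 mm diameter, upright on the pulley's face 56 mm from the spindle axis, top 120 mm and this point 95 mm over the bench. Moving it round the spindle axis turns pulley and hub (friction about 0.04 N m). Within about 10 degrees of a slot, the bar's nose draws the hub into line when pushed with 10 to 20 N.
- bar_grip (a point): Centre of the upright post (20 x 20 x 60 mm, top 76 mm, this point 46 mm above the bar's underside) of the loose steel locking bar, 0.4 to 0.6 kg. x along the bar to its nose, z up. Bar 24 mm wide, 16 mm thick from 14 mm behind to 80 mm ahead of the post's centre, then a tongue 12 mm wide, its wedge nose ending 111 mm ahead. Home: stand x = -125 (post's front face on the keeper).
- bar_tip (a point): End of the bar's wedge nose, 111 mm ahead of the post's centre, 8 mm above the bar's underside. Home at stand x = -14; stopped by the hub with no slot in line at about x = -38 (24 mm short).
- bar: The locking bar; origin under the post's centre on the bar's underside, x towards the nose, z up.
- hammer: Bystander: hammer with a wooden handle, 260 mm, lying on the bench.
- wrench: Bystander: steel wrench, 190 mm, lying flat.
- offcut: Bystander: piece of steel angle, 140 mm long, 50 mm high.
- tape: Bystander: grey tape measure, 66 x 36 x 60 mm, standing.
- grease: Bystander: grey jar with a black cap, 72 mm diameter, 75 mm high.
- idler: Bystander: small loose pulley lying flat, 90 mm diameter, 32 mm high.
- sprayer: Bystander: white spray bottle, 84 mm diameter, 211 mm high.
There are look-alikes about, which are no part of the job. Leave any green look-alike of the bar alone.

How it is judged (in metres and radians):
On the way:
1. the bar lies in the channel with its nose through the gap under the keeper (x of bar_tip in the frame of stand above -0.1 m and y of bar_tip in the frame of stand between -0.008 and 0.008 m and z of bar_tip in the frame of stand below 0.03 m), for 0.1 s.
At the end, for the whole second after the job is handed in: The bar lies flat in the channel, post up (within 6 degrees), under keeper and pulley, its nose in a slot of the spindle: fully home to within 5 mm (nose at x = -14 mm in the stand's frame, no more than 5 mm short), within 6 mm of the channel's centre line, at rest and released (x of bar_tip in the frame of stand between -0.019 and -0.008 m and y of bar_tip in the frame of stand between -0.006 and 0.006 m and z of bar_tip in the frame of stand below 0.03 m and angle between bar's own z axis and vertical below 0.1 rad and linear speed of bar below 0.02 m/s); the robot touches nothing.
It fails at once if a bystander is moved by more than 30 mm (distance of any of hammer, wrench, offcut, tape, grease, idler, sprayer from where it was at the start of the episode above 0.03 m).
It also fails if it takes over 72 s, if anything falls off the work surface, if the arm or the gripper's body presses on something with over 40 N, if the wrist force passes 120 N, or if a joint passes its speed limit or range.

## Working session

There is one attempt and no reset: what is moved stays moved. The work goes in short steps, Python scripts to look and compute and a shell command to move; the robot and the scene stay as the last step left them, time stands still between calls to the robot, and variables do not carry over. Pictures are saved under pics/ and viewed, and the job is handed in when it is done.

```bash
ls; mkdir -p pics
python3 - <<'E'
from bench import status, viewer
import cv2, pickle
s=status.sense(); print(s)
for n in ("scene","top","wrist"):
    d=viewer.snapshot(n); cv2.imwrite(f"pics/{n}0.png",d["img"][:,:,::-1]); pickle.dump(d,open(f"pics/{n}0.pkl","wb"))
    print(n,{k:v for k,v in d.items() if k!="img"})
E
```

```text
pics
{'time': 0.0, 'joint_pos': array([-7.12989170e+01,  7.51431207e+00,  8.53304496e+01, -8.83404299e-04,
        8.72602586e+01, -4.89315337e+00]), 'qd': array([ 0.03880642, -0.11021711, -0.0657467 ,  0.01072144,  0.03435355,
        0.00479485]), 'joint_efforts': array([-1.70330532e-03, -5.69405758e+01, -5.00548339e+01, -5.14313961e-04,
        1.48545729e-02,  1.05794149e-05]), 'tool_pos': array([ 239.9917937 , -549.31343145,  230.2415012 ]), 'tcp_rot': array([-1.79895287e+02, -8.07890091e-03,  2.35942721e+01]), 'ft_force': array([ 0.27181237, -0.34191474,  0.1007528 ]), 'wrist_torque': array([ 0.03408903, -0.0088359 ,  0.03578458]), 'finger_gap': 85.29777837299979}
scene {'fx': 381.8628806345141, 'fy': 381.8628806345141, 'cx': 322.9904507145848, 'cy': 200.73107559423048, 'R': array([[ 0.75898852,  0.65098916,  0.01222853],
       [ 0.52412569, -0.59971987, -0.6046721 ],
       [-0.38630129,  0.46534847, -0.79638064]]), 't': array([-370.20831791, -223.65677997, 1401.41367733])}
top {'fx': 469.953614567298, 'fy': 469.953614567298, 'cx': 318.3060681313521, 'cy': 193.27483217963362, 'R': array([[ 0.00363575, -0.99995346, -0.00893661],
       [-0.99472644, -0.00270044, -0.10252808],
       [ 0.10249918,  0.00926225, -0.99468997]]), 't': array([  -1.6631933 ,  510.95945303, 1562.96321799])}
wrist {'fx': 287.564882604122, 'fy': 287.564882604122, 'cx': 315.53777019735196, 'cy': 196.40966611973326, 'hand_eye': array([[ 1.13145056e-04, -9.53159438e-01, -3.02468299e-01,
         7.71018199e+01],
       [ 9.99999357e-01, -2.33548810e-04,  1.11004769e-03,
         1.01213904e+00],
       [-1.12869354e-03, -3.02468230e-01,  9.53158799e-01,
        -1.43569628e+02],
       [ 0.00000000e+00,  0.00000000e+00,  0.00000000e+00,
         1.00000000e+00]])}
```

View pics/scene0.png

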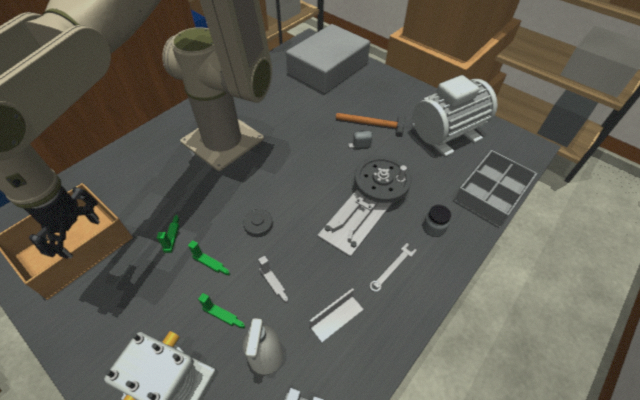

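View pics/top0.png

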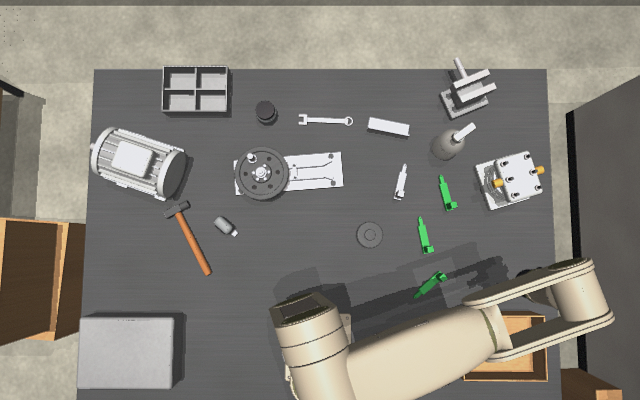

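View pics/wrist0.png

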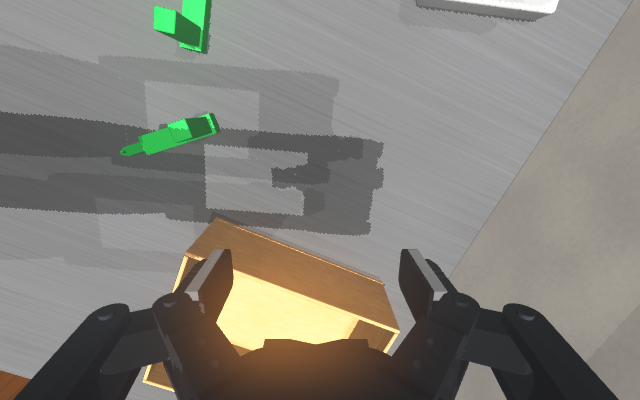

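Run:
```python
import cv2
a=cv2.imread("pics/top0.png")
cv2.imwrite("pics/c1.png",cv2.resize(a[130:220,220:440],None,fx=3.6,fy=3.6,interpolation=cv2.INTER_CUBIC))
b=cv2.imread("pics/scene0.png")
cv2.imwrite("pics/c2.png",cv2.resize(b[145:310,240:440],None,fx=3.6,fy=3.6,interpolation=cv2.INTER_CUBIC))
```

```text
(no output)
```

View pics/c1.png

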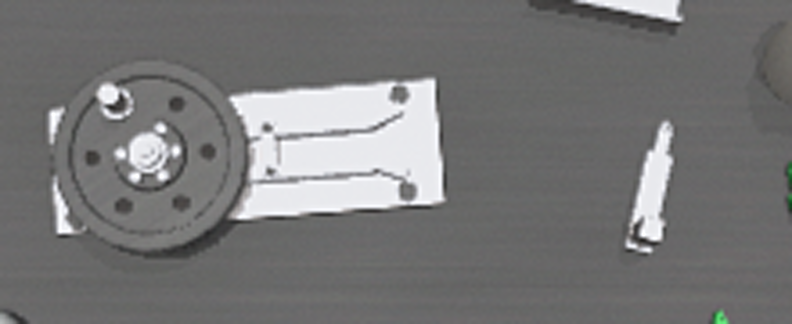

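View pics/c2.png

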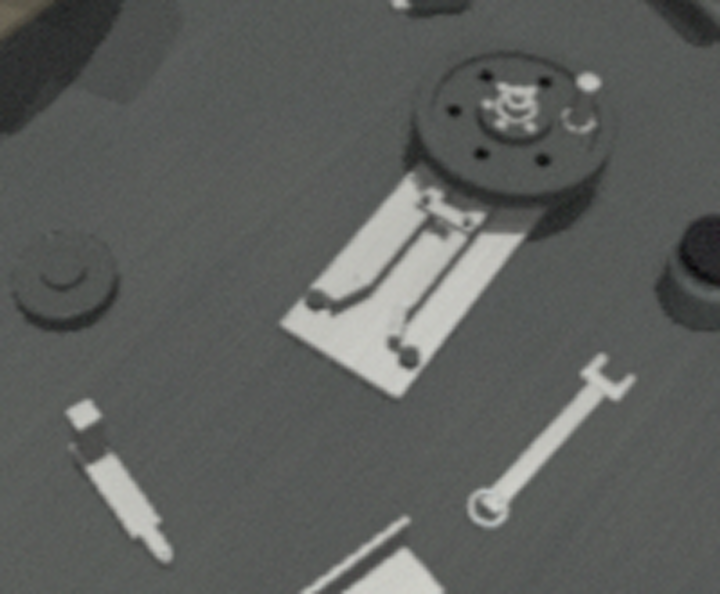

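```bash
cat > h.py <<'E'
import numpy as np, pickle, cv2
def load(n): return pickle.load(open(f"pics/{n}.pkl","rb"))
def cam(d,tool=None):
    K=np.array([[d["fx"],0,d["cx"]],[0,d["fy"],d["cy"]],[0,0,1]])
    if "R" in d: return K,np.array(d["R"]),np.array(d["t"])
    T=np.array(tool)@np.array(d["hand_eye"]); Ti=np.linalg.inv(T); return K,Ti[:3,:3],Ti[:3,3]
def ray(c,u,v):
    K,R,t=c; return -R.T@t, R.T@np.linalg.inv(K)@np.array([u,v,1.])
def onz(c,u,v,z):
    o,d=ray(c,u,v); return o+d*(z-o[2])/d[2]
def tri(c1,p1,c2,p2):
    o1,d1=ray(c1,*p1);o2,d2=ray(c2,*p2); A=np.stack([d1,-d2],1)
    s=np.linalg.lstsq(A,o2-o1,rcond=None)[0]; a=o1+s[0]*d1;b=o2+s[1]*d2
    return (a+b)/2,np.linalg.norm(a-b)
def proj(c,X):
    K,R,t=c; p=K@(R@np.array(X,float)+t); return p[:2]/p[2]
E
python3 - <<'E'
from h import *
np.set_printoptions(precision=1,suppress=True)
T=cam(load("top0"));S=cam(load("scene0"))
f=lambda x,y:(220+(x+.5)/3.6-.5,130+(y+.5)/3.6-.5)
g=lambda x,y:(240+(x+.5)/3.6-.5,145+(y+.5)/3.6-.5)
print("nose",onz(T,*f(666,125),8),onz(S,*g(168,560),8),tri(T,f(666,125),S,g(168,560)))
print("post top",onz(S,*g(85,412),76), onz(T,*f(650,228),76))
print("peg top",onz(T,*f(107,93),120),onz(S,*g(588,82),120))
print("nut",onz(T,*f(150,148),98),onz(S,*g(520,95),98))
P=[onz(T,*f(*p),12)[:2] for p in [(435,79),(444,203),(57,235),(50,110)]]
print(P,[np.linalg.norm(P[i]-P[(i+1)%4]) for i in range(4)])
print("scene corners",onz(S,*g(280,323),12),onz(S,*g(398,396),12))
# pulley circle top
im=load("top0")["img"]
E
```

```text
nose [ 613.5 -296.2    8. ] [ 609.3 -292.9    8. ] (array([ 612.1, -294.9,   16. ]), np.float64(0.23412976262166368))
post top [ 505.7 -267.7   76. ] [ 507.6 -268.3   76. ]
peg top [622.8 221.  120. ] [620.7 218.4 120. ]
nut [576.6 184.7  98. ] [576.7 186.3  98. ]
[array([656.9, -75.7]), array([537.5, -84.1]), array([506. , 283.1]), array([626.1, 292.4])] [np.float64(119.65490004836067), np.float64(368.49961219488927), np.float64(120.46413210540477), np.float64(369.3563136779165)]
scene corners [537.3 -83.7  12. ] [654.2 -73.4  12. ]
```

```bash
python3 -m crank '{"slide":[[0.0274,-0.023,0],[0.0274,-0.023,0],[0.0274,-0.023,0],[0.0274,-0.023,0],[0.0274,-0.023,0],[0.0274,-0.023,0],[0.0274,-0.023,0],[0.0274,-0.023,0]],"twist":[0,0,0,0,0,0,0,0]}' 0
python3 -m crank '{"slide":[[0.0274,-0.023,0],[0.0274,-0.023,0],[0.0274,-0.023,0],[0.0274,-0.023,0],[0.0274,-0.023,0],[0.0274,-0.023,0],[0.0274,-0.023,0],[0.0274,-0.023,0]],"twist":[0,0,0,0,0,0,0,0]}'
```

```text
time: 0.95
tool_pos: [367.7, -292.0, 231.1]
tcp_rot: [-180.0, -0.0, 23.6]
ft_force: [1.7, -0.6, 0.3]
finger_gap: 85.4
time: 1.75
tool_pos: [494.9, -35.6, 231.1]
tcp_rot: [-180.0, 0.0, 23.6]
ft_force: [0.0, -1.6, -0.8]
finger_gap: 85.4
```

```bash
python3 -m crank '{"slide":[[0.0274,-0.023,0],[0.0274,-0.023,0],[0.0274,-0.023,0],[0.0274,-0.023,0],[0.0274,-0.023,0],[0.02,-0.018,0],[0,0,0],[0,0,0]],"twist":[0,0,0,0,0,0,0,0]}'
cat >> h.py <<'E'
def grab(name,tag):
    from bench import status,viewer
    from scipy.spatial.transform import Rotation as Ro
    s=status.sense(); d=viewer.snapshot(name)
    T=np.eye(4);T[:3,:3]=Ro.from_euler('xyz',s["tcp_rot"],degrees=True).as_matrix();T[:3,3]=s["tool_pos"]
    d["T"]=T; pickle.dump(d,open(f"pics/{tag}.pkl","wb")); cv2.imwrite(f"pics/{tag}.png",d["img"][:,:,::-1])
    print(s["time"],s["tool_pos"],s["tcp_rot"]); return d
E
python3 -c "
from h import *
grab('wrist','w1')"
```

```text
time: 2.55
tool_pos: [584.9, 147.8, 230.6]
tcp_rot: [180.0, 0.1, 23.7]
ft_force: [-0.7, -0.4, -0.1]
finger_gap: 85.6
2.55 [584.93326316 147.82307231 230.61992211] [1.79999912e+02 7.84402884e-02 2.36645474e+01]
```

View pics/w1.png

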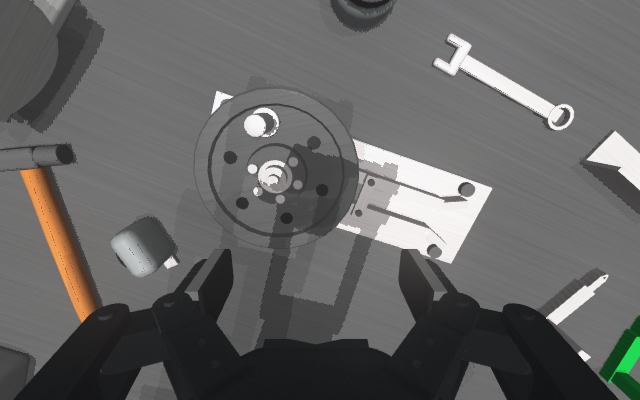

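Run:
```python
from h import *
np.set_printoptions(precision=1,suppress=True)
d=load("w1");c=cam(d,d["T"])
print("peg",onz(c,256,125,120),"nut",onz(c,272,175,98))
# pulley circle
g=cv2.cvtColor(d["img"],cv2.COLOR_RGB2GRAY)
h=cv2.HoughCircles(cv2.medianBlur(g,5),cv2.HOUGH_GRADIENT,1,50,param1=100,param2=30,minRadius=70,maxRadius=95)
print(h)
if h is not None:
    for x,y,_ in h[0][:2]: print(onz(c,x,y,74))
T=cam(load("top0"))
print(tri(T,(220+107/3.6,130+93/3.6),c,(256,125)))
cv2.imwrite("pics/c3.png",cv2.resize(d["img"][80:280,190:510,::-1],None,fx=2.5,fy=2.5,interpolation=cv2.INTER_CUBIC))
```

```text
peg [620.5 217.8 120. ] nut [578.7 190.4  98. ]
[[[279.5 161.5  71. ]]]
[588.8 189.5  74. ]
(array([621. , 218.3, 123.3]), np.float64(1.9378255008412104))
```

View pics/c3.png

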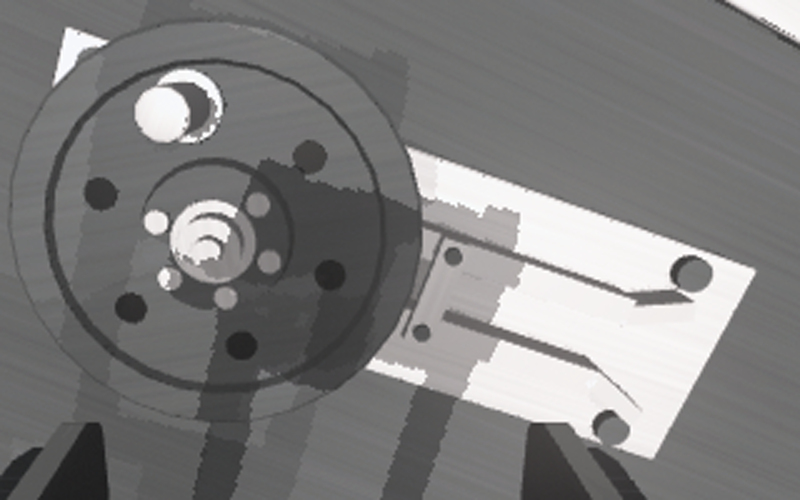

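Run:
```python
from h import *
np.set_printoptions(precision=1,suppress=True)
d=load("w1");c=cam(d,d["T"])
f=lambda x,y:(190+(x+.5)/2.5-.5,80+(y+.5)/2.5-.5)
print("pulley",onz(c,*f(215.5,220),74), [onz(c,*f(*p),74) for p in [(10,220),(421,220),(215,18),(215,421)]])
print("peg",onz(c,*f(162,113),120))
print("corners",[onz(c,*f(*p),12)[:2] for p in [(756,269),(654,458)]])
T=cam(load("top0"))
t=lambda x,y:(220+(x+.5)/3.6-.5,130+(y+.5)/3.6-.5)
print("pulley top",onz(T,*t((56+248)/2,(59+251)/2),74))
```

```text
pulley [581.1 190.6  74. ] [array([546.1, 270.4,  74. ]), array([616.1, 110.6,  74. ]), array([655.8, 219.9,  74. ]), array([492.4, 156.3,  74. ])]
peg [620.1 219.1 120. ]
corners [array([654.8, -75.5]), array([537.1, -86.3])]
pulley top [573.8 185.9  74. ]
```

```bash
python3 -m crank '{"slide":[[0.0307,-0.0255,0],[0.0308,-0.0254,0],[0,0,0],[0,0,0.02],[0,0,0.035],[0,0,0.035],[0,0,0],[0,0,0]],"twist":[0,0,-0.088,-0.088,0,0,0,0]}' 0.4
python3 -c "
from h import *
grab('wrist','w2')"
```

```text
time: 3.4
tool_pos: [620.7, 217.7, 141.3]
tcp_rot: [-180.0, 0.1, 33.6]
ft_force: [-0.1, -0.5, 0.4]
finger_gap: 51.1
3.4 [620.72090228 217.67510569 141.33026287] [-1.79973429e+02  1.01872681e-01  3.36099636e+01]
```

View pics/w2.png

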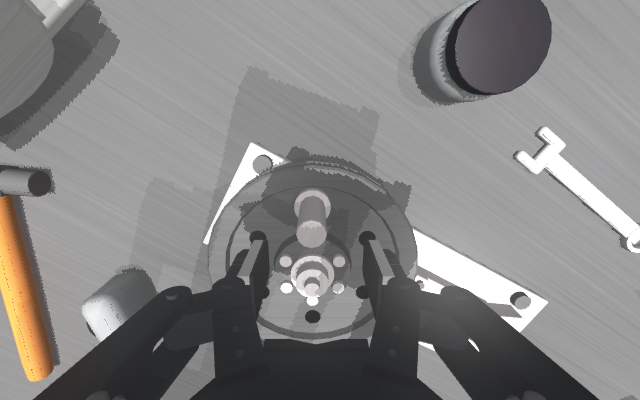

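```bash
python3 -c "
from h import *
np.set_printoptions(precision=1,suppress=True)
d=load('w2');c=cam(d,d['T']);print(onz(c,312,234,120))"
python3 -m crank '{"slide":[[0,0,0.02],[0,0,0.02],[0,0,0.017],[0,0,0]],"twist":[0,0,0,0]}'
python3 -m crank '{"slide":[[0,0,0],[0,0,0],[0,0,0],[0,0,0]],"twist":[0,0,0,0]}' 0.95 25
```

```text
[619.9 218.5 120. ]
time: 3.85
tool_pos: [620.5, 218.4, 83.1]
tcp_rot: [-180.0, 0.1, 33.7]
ft_force: [-0.7, -0.1, -0.2]
finger_gap: 51.5
time: 4.25
tool_pos: [622.6, 219.2, 86.4]
tcp_rot: [179.9, -0.2, 33.7]
ft_force: [-0.7, -0.1, 6.7]
finger_gap: 19.5
```

```bash
python3 -m crank '{"slide":[[0,0,-0.003],[-0.00023,-0.00512,0],[-0.00023,-0.00512,0],[-0.00023,-0.00512,0],[-0.00023,-0.00512,0],[0,0,0],[0,0,0]],"twist":[0,-0.0916,-0.0916,-0.0916,-0.0916,0,0]}'
```

```text
time: 4.95
tool_pos: [607.8, 235.2, 86.6]
tcp_rot: [180.0, -0.2, 54.7]
ft_force: [9.3, 8.7, -10.1]
finger_gap: 19.1
```

```bash
python3 -m crank '{"slide":[[0,0,0],[0,0,0],[0,0,0],[0,0,-0.03],[0,0,-0.04],[0,0,-0.04],[0,0,-0.03],[0,0,0]],"twist":[0,0,0,0,0,0,0,0]}' 0.4
python3 -c "
from h import *
grab('top','t2')
d=load('t2');cv2.imwrite('pics/t2c.png',cv2.resize(d['img'][130:220,220:440,::-1],None,fx=3.6,fy=3.6,interpolation=2))"
```

```text
time: 5.75
tool_pos: [609.9, 234.1, 234.7]
tcp_rot: [179.6, -0.5, 54.7]
ft_force: [0.6, 0.5, 0.3]
finger_gap: 51.1
5.75 [609.92518267 234.14001455 234.65923119] [179.62611877  -0.46533361  54.66008073]
```

View pics/t2c.png

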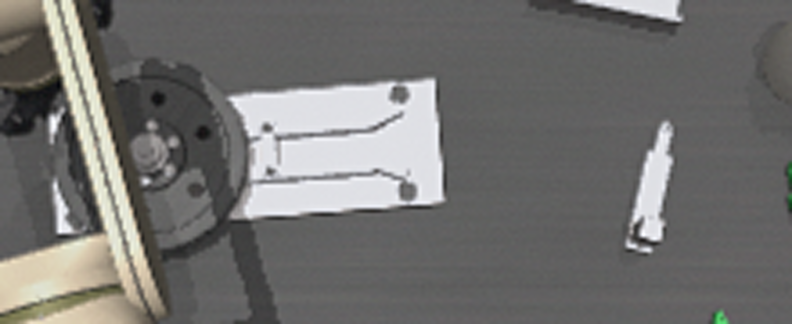

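```bash
python3 -m crank '{"slide":[[-0.0335,0.0147,0],[-0.0335,0.0147,0],[-0.0335,0.0147,0],[-0.0335,0.0147,0],[-0.0335,0.0147,0],[-0.0335,0.0147,0],[-0.0335,0.0147,0],[-0.0335,0.0147,0]],"twist":[0,0,0,0,0,0,0,0]}' 0.3
python3 -m crank '{"slide":[[-0.0335,0.0147,0],[-0.0335,0.0147,0],[-0.0335,0.0147,0],[-0.0335,0.0147,0],[-0.0335,0.0147,0],[-0.0335,0.0147,0],[0,0,0],[0,0,0]],"twist":[0,0,0,0,0,0,0.1344,0.1344]}'
python3 -m crank '{"slide":[[0,0,0],[0,0,0],[0,0,0],[0,0,0],[0,0,0],[0,0,0],[0,0,0],[0,0,0]],"twist":[0.1344,0.1344,0.1344,0.1344,0.1344,0.1344,0.1344,0]}'
python3 -c "
from h import *
grab('wrist','w3')"
```

```text
time: 6.6
tool_pos: [546.6, -54.5, 225.6]
tcp_rot: [-179.9, 0.1, 54.7]
ft_force: [-0.7, -0.6, 0.4]
finger_gap: 59.9
time: 7.4
tool_pos: [502.3, -269.2, 225.3]
tcp_rot: [-179.8, 0.1, 38.8]
ft_force: [0.4, 0.4, -0.6]
finger_gap: 59.5
time: 8.2
tool_pos: [503.0, -267.8, 225.6]
tcp_rot: [-180.0, 0.1, -14.8]
ft_force: [0.1, -0.4, 0.7]
finger_gap: 59.8
8.2 [ 502.95023735 -267.7663243   225.60578078] [-1.79955649e+02  1.44932570e-01 -1.47699503e+01]
```

View pics/w3.png

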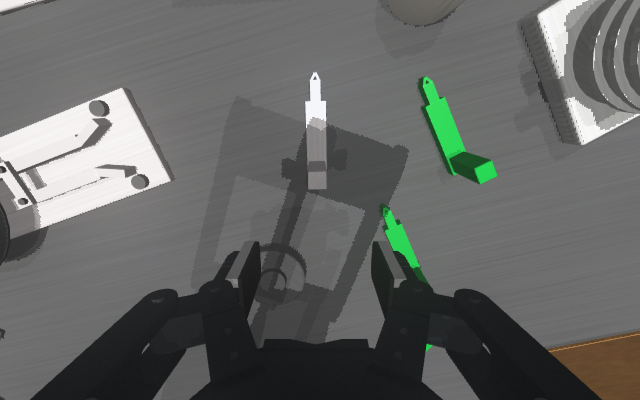

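Run:
```python
from h import *
np.set_printoptions(precision=1,suppress=True)
d=load("w3");c=cam(d,d["T"])
cv2.imwrite("pics/c4.png",cv2.resize(d["img"][60:210,260:380,::-1],None,fx=4,fy=4,interpolation=2))
print("nose",onz(c,315.5,73,8))
for X in [(507,-268,76),(507,-268,16)]: print(proj(c,X))
```

```text
nose [ 612.  -297.6    8. ]
[313.7 178.8]
[314. 167.]
```

View pics/c4.png

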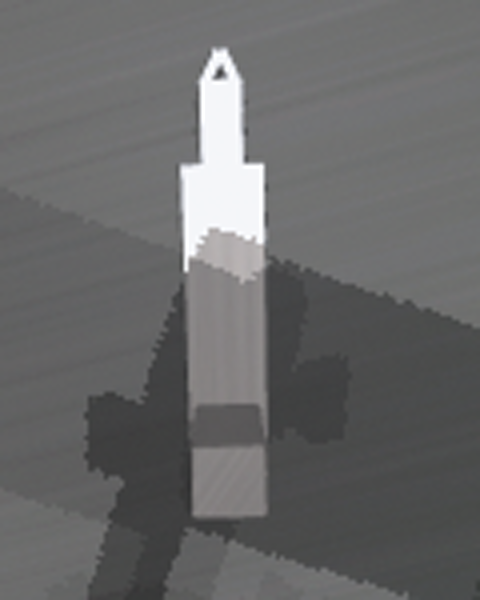

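Run:
```python
from h import *
np.set_printoptions(precision=1,suppress=True)
d=load("w3");c=cam(d,d["T"])
a=onz(c,316.9,179.9,76);b=onz(c,314.6,71.6,8);print(a,b,np.hypot(*(b-a)[:2]),np.degrees(np.arctan2(b[1]-a[1],b[0]-a[0])))
# body edges: right edge top face z=16
p=onz(c,260+265/4,60+180/4,16);q=onz(c,260+266.5/4,60+400/4,16);print(np.degrees(np.arctan2(p[1]-q[1],p[0]-q[0])))
```

```text
[ 505. -271.   76.] [ 613.7 -297.     8. ] 111.74830463188066 -13.486391787686284
-13.704641686849271
```

```bash
python3 -m crank '{"slide":[[0.003,0.0015,0.01],[0,0,0.033],[0,0,0.033],[0,0,0.033],[0,0,0.033],[0,0,0.03],[0,0,0.02],[0,0,0]],"twist":[-0.02,0,0,0,0,0,0,0]}'
python3 -m crank '{"slide":[[0,0,0],[0,0,0],[0,0,0],[0,0,0],[0,0,0]],"twist":[0,0,0,0,0]}' 0.95 100
python3 -c "
from h import *
grab('wrist','w4')"
```

```text
time: 9.05
tool_pos: [503.1, -268.4, 30.4]
tcp_rot: [-179.8, 0.4, -13.3]
ft_force: [-0.4, 0.4, 0.8]
finger_gap: 60.1
time: 9.55
tool_pos: [507.6, -271.1, 37.3]
tcp_rot: [179.9, -0.2, -13.5]
ft_force: [-0.7, 0.9, 7.1]
finger_gap: 18.6
9.55 [ 507.56358377 -271.10012577   37.26225083] [ 1.79940368e+02 -1.76183440e-01 -1.34659081e+01]
```

View pics/w4.png

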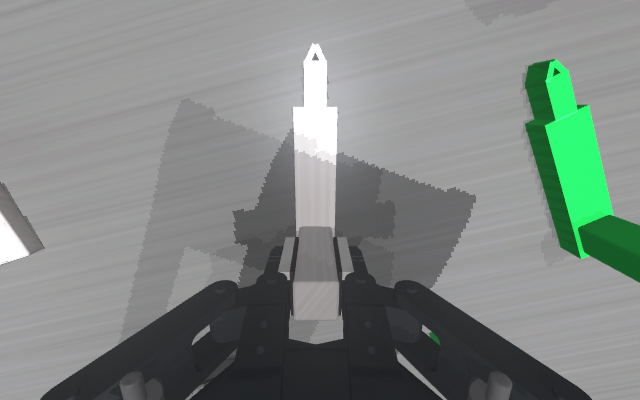

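```bash
python3 -m crank '{"slide":[[0,0,-0.01],[0,0,-0.02],[0,0,-0.025],[0,0,-0.025],[0,0,-0.02],[0.01,-0.025,0],[0.0145,-0.04,0],[0.0145,-0.04,0]],"twist":[0,0,0,0,0,0,0,0]}'
python3 -m crank '{"slide":[[0.0105,-0.028,0],[0.009,-0.025,0],[0,0,0],[0,0,0],[0,0,0],[0,0,0],[0,0,0],[0,0,0]],"twist":[0,0,-0.118,-0.118,-0.118,-0.118,-0.118,-0.118]}'
python3 -m crank '{"slide":[[0,0,0],[0,0,0],[0,0,0],[0,0,0],[0,0,0],[0,0,0],[0,0,0],[0,0,0]],"twist":[-0.118,-0.118,-0.118,-0.118,-0.118,-0.118,-0.118,-0.118]}'
python3 -m crank '{"slide":[[0,0,0],[0,0,0],[0,0,0],[0,0,0]],"twist":[-0.118,-0.118,0,0]}'
python3 -c "
from h import *
grab('wrist','w5')"
```

```text
time: 10.4
tool_pos: [568.5, -176.6, 135.4]
tcp_rot: [-180.0, 0.1, -13.6]
ft_force: [1.1, -0.7, -6.3]
finger_gap: 19.1
time: 11.2
tool_pos: [599.1, -130.1, 134.7]
tcp_rot: [-179.9, 0.1, 27.4]
ft_force: [0.2, -0.4, -5.1]
finger_gap: 18.9
time: 12.0
tool_pos: [599.2, -130.2, 134.8]
tcp_rot: [-179.9, -0.0, 81.5]
ft_force: [-0.5, -0.3, -6.5]
finger_gap: 18.7
time: 12.4
tool_pos: [599.6, -130.3, 135.0]
tcp_rot: [-179.9, -0.0, 94.5]
ft_force: [-0.7, 0.6, -5.6]
finger_gap: 18.9
12.4 [ 599.56894747 -130.25581484  135.00838238] [-1.79948705e+02 -1.64494515e-02  9.44907678e+01]
```

View pics/w5.png

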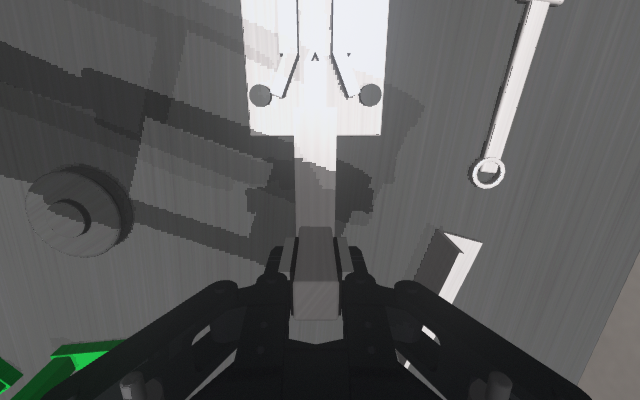

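Run:
```python
from h import *
np.set_printoptions(precision=1,suppress=True)
d=load("w5");c=cam(d,d["T"])
cv2.imwrite("pics/c5.png",cv2.resize(d["img"][0:140,230:400,::-1],None,fx=4,fy=4,interpolation=2))
for p in [(249,135),(382,134)]: print(onz(c,*p,12))
print("nose",onz(c,315,54,105))
```

```text
[535.2 -85.   12. ]
[655.9 -74.6  12. ]
nose [591.3 -27.8 105. ]
```

View pics/c5.png

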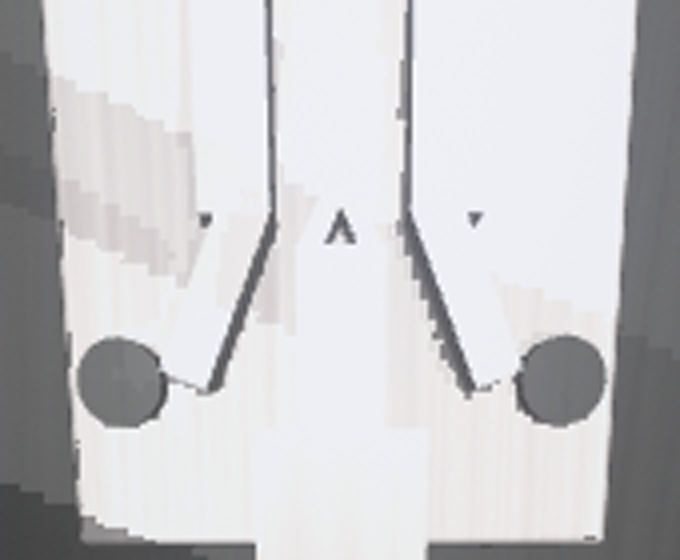

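Run:
```python
from h import *
np.set_printoptions(precision=2,suppress=True)
d=load("w5");c=cam(d,d["T"]);Ti=np.linalg.inv(d["T"])
for p,z in [((230+(341)/4-.5,53),34),((230+339/4-.5,0),34),((315.5,134.5),12)]:
    X=onz(c,*p,z); print(X,(Ti@np.r_[X,1])[:3])
print("nose in tool",(Ti@np.r_[onz(c,315,54,105),1])[:3])
```

```text
[590.06 -16.25  34.  ] [114.37  -0.46 101.04]
[586.97  18.82  34.  ] [149.58  -0.8  101.05]
[595.61 -79.78  12.  ] [ 50.59   0.12 123.02]
nose in tool [102.82  -0.14  30.04]
```

```bash
python3 -m crank '{"slide":[[0,0,0.015],[0,0,0.025],[0,0,0.02],[0,0,0.015],[0,0,0.007],[0,0,0],[0,0,0]],"twist":[-0.007,0,0,0,0,0,0]}'
python3 -c "
from h import *
grab('wrist','w6')
d=grab('scene','s6');cv2.imwrite('pics/s6c.png',cv2.resize(d['img'][150:300,260:440,::-1],None,fx=4,fy=4,interpolation=2))"
```

```text
time: 13.15
tool_pos: [600.6, -130.5, 54.0]
tcp_rot: [179.9, 0.0, 95.1]
ft_force: [-0.0, -1.5, -5.4]
finger_gap: 19.1
13.15 [ 600.61773221 -130.54087593   54.04077982] [1.79940922e+02 2.40738056e-02 9.50783121e+01]
13.2 [ 601.01136571 -130.66224329   54.5716317 ] [1.79890409e+02 4.71861519e-02 9.50827845e+01]
```

View pics/w6.png

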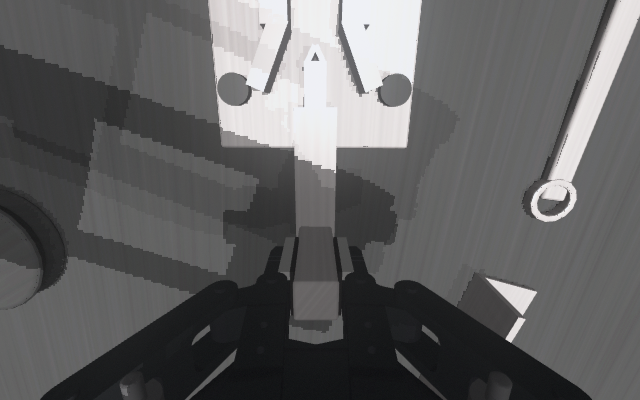

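View pics/s6c.png

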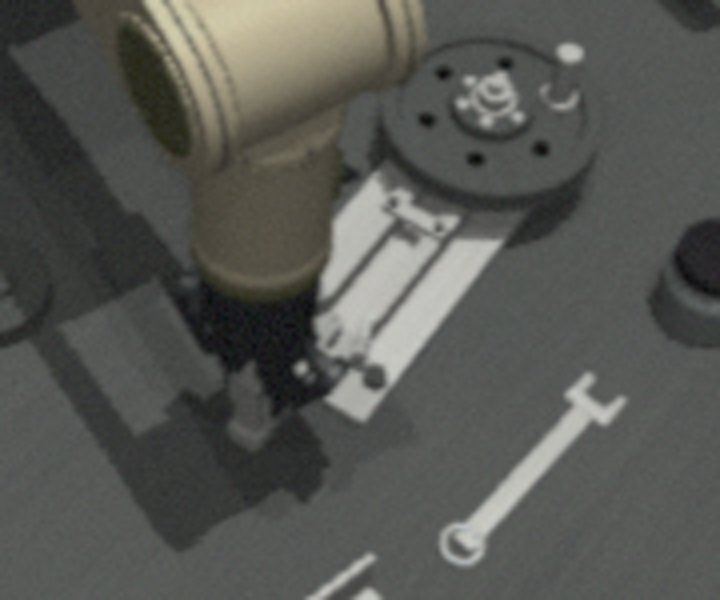

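```bash
python3 -m crank '{"slide":[[0,0,0.003],[0.01,0,0],[0.012,0,0],[0.012,0,0],[0.012,0,0],[0,0,0]],"twist":[0,0,0,0,0,0]}'
python3 -m crank '{"slide":[[0.01,0,0],[0.01,0,0],[0.01,0,0],[0.01,0,0],[0,0,0]],"twist":[0,0,0,0,0]}'
python3 -c "
from h import *
grab('wrist','w7')"
```

```text
time: 13.85
tool_pos: [595.6, -82.1, 50.2]
tcp_rot: [-180.0, -0.0, 95.2]
ft_force: [0.3, -0.0, -6.1]
finger_gap: 18.9
time: 14.35
tool_pos: [592.2, -43.1, 50.2]
tcp_rot: [-180.0, -0.0, 95.2]
ft_force: [0.2, 0.5, -4.8]
finger_gap: 19.0
14.35 [592.16720425 -43.08060296  50.19908022] [-1.79984078e+02 -3.40414958e-02  9.51609780e+01]
```

View pics/w7.png

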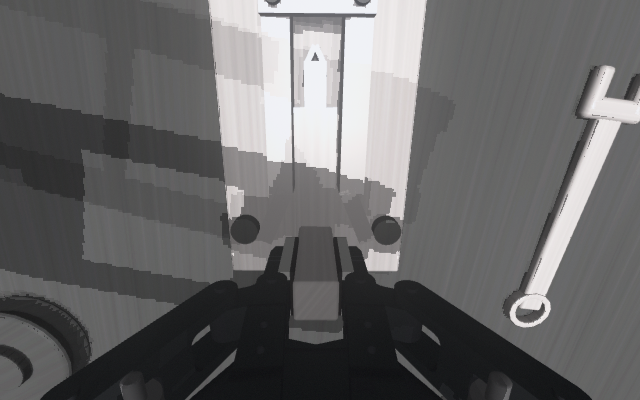

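```bash
python3 -m crank '{"slide":[[0.008,0,0.001],[0.01,0,0],[0.01,0,0],[0.01,0,0],[0.01,0,0],[0.01,0,0],[0.005,0,0],[0,0,0]],"twist":[0,0,0,0,0,0,0,0]}'
python3 -c "
from h import *
grab('wrist','w8')"
```

```text
time: 15.2
tool_pos: [586.7, 19.3, 49.3]
tcp_rot: [180.0, -0.0, 95.1]
ft_force: [-0.7, 2.0, -2.0]
finger_gap: 19.1
15.2 [586.74525092  19.31956462  49.32727654] [ 1.79994286e+02 -3.98309675e-02  9.51488758e+01]
```

View pics/w8.png

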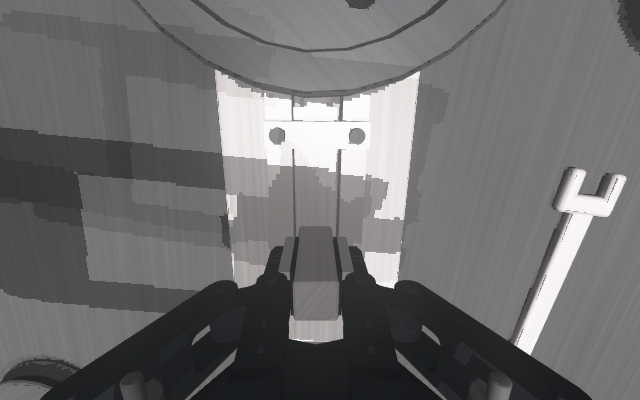

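```bash
python3 -m crank '{"slide":[[0.006,0,0],[0.006,0,0],[0.004,0,0],[0,0,0]],"twist":[0,0,0,0]}'
python3 -m crank '{"slide":[[0.004,0,0],[0.004,0,0],[0,0,0]],"twist":[0,0,0]}'
```

```text
time: 15.65
tool_pos: [585.5, 34.7, 49.4]
tcp_rot: [180.0, -0.0, 95.1]
ft_force: [1.1, 1.0, -2.1]
finger_gap: 18.8
time: 15.95
tool_pos: [584.7, 42.6, 49.3]
tcp_rot: [180.0, -0.0, 95.1]
ft_force: [1.0, 0.4, -2.2]
finger_gap: 18.7
```

```bash
python3 -m crank '{"slide":[[0.003,0,0],[0.003,0,0],[0,0,0]],"twist":[0,0,0]}'
python3 -m crank '{"slide":[[0.003,0,0],[0.003,0,0],[0,0,0]],"twist":[0,0,0]}'
```

```text
time: 16.25
tool_pos: [584.7, 45.8, 49.9]
tcp_rot: [180.0, 0.2, 95.1]
ft_force: [-0.1, -12.3, 0.1]
finger_gap: 18.8
time: 16.55
tool_pos: [583.6, 53.1, 49.4]
tcp_rot: [-180.0, 0.0, 95.0]
ft_force: [0.1, -4.5, 1.2]
finger_gap: 18.6
```

```bash
python3 -m crank '{"slide":[[0.004,0,0],[0.004,0,0],[0,0,0]],"twist":[0,0,0]}'
python3 -m crank '{"slide":[[0.003,0,0],[0.003,0,0],[0,0,0]],"twist":[0,0,0]}'
```

```text
time: 16.85
tool_pos: [582.9, 62.7, 49.3]
tcp_rot: [180.0, -0.0, 95.1]
ft_force: [-0.1, -0.5, -0.7]
finger_gap: 18.4
time: 17.15
tool_pos: [582.4, 68.0, 49.4]
tcp_rot: [180.0, 0.0, 95.1]
ft_force: [0.4, -3.1, 0.1]
finger_gap: 19.1
```

```bash
python3 -m crank '{"slide":[[0.002,0,0],[0.001,0,0],[0,0,0]],"twist":[0,0,0]}'
python3 -m crank '{"slide":[[0.002,0,0],[0,0,0],[0,0,0]],"twist":[0,0,0]}'
```

```text
time: 17.45
tool_pos: [582.4, 68.2, 49.5]
tcp_rot: [180.0, 0.2, 95.1]
ft_force: [0.2, -16.7, 0.2]
finger_gap: 18.9
time: 17.75
tool_pos: [582.5, 68.2, 49.6]
tcp_rot: [-180.0, 0.4, 95.0]
ft_force: [0.7, -25.6, 1.3]
finger_gap: 18.5
```

```bash
python3 -m crank '{"slide":[[-0.002,0,0],[-0.002,0,0],[0,0,0]],"twist":[0,0,0]}'
python3 -c "
from h import *
grab('wrist','w9')"
```

```text
time: 18.05
tool_pos: [582.4, 68.1, 49.4]
tcp_rot: [180.0, 0.0, 95.1]
ft_force: [0.4, -8.2, 1.0]
finger_gap: 18.6
18.05 [582.41665502  68.06092137  49.39400773] [1.79996046e+02 4.92070827e-02 9.50617033e+01]
```

View pics/w9.png

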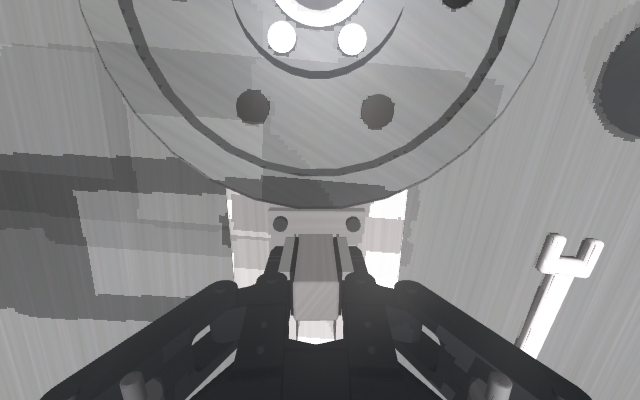

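```bash
python3 -m crank '{"slide":[[0,0,0],[0,0,0],[0,0,0],[0,0,0]],"twist":[0,0,0,0]}' 0.4
python3 -m crank '{"slide":[[0,0,-0.015],[0,0,-0.03],[0,0,-0.035],[0,0,-0.035],[0,0,-0.03],[-0.03,0,0],[0,0,0],[0,0,0]],"twist":[0,0,0,0,0,0,0,0]}'
python3 -c "
from h import *
grab('wrist','w10');grab('top','t10')
d=grab('scene','s10');cv2.imwrite('pics/s10c.png',cv2.resize(d['img'][150:300,260:440,::-1],None,fx=4,fy=4,interpolation=2))"
```

```text
time: 18.5
tool_pos: [582.3, 69.3, 49.3]
tcp_rot: [180.0, -0.0, 95.1]
ft_force: [-1.3, -0.8, 0.3]
finger_gap: 50.8
time: 19.3
tool_pos: [585.0, 38.7, 195.3]
tcp_rot: [179.9, -0.0, 95.0]
ft_force: [0.2, -0.3, 0.5]
finger_gap: 51.3
19.3 [585.04077235  38.68624891 195.26712258] [ 1.79948419e+02 -1.26336266e-02  9.50187212e+01]
19.35 [584.74298922  39.15852339 194.60933032] [-1.79997106e+02 -2.54106547e-02  9.50550425e+01]
19.4 [584.5613427   39.42116542 194.16940232] [-1.79960644e+02 -2.64759179e-02  9.50858430e+01]
```

View pics/w10.png

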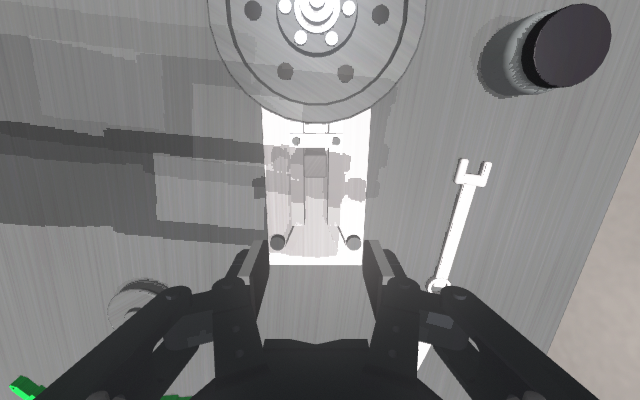

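View pics/s10c.png

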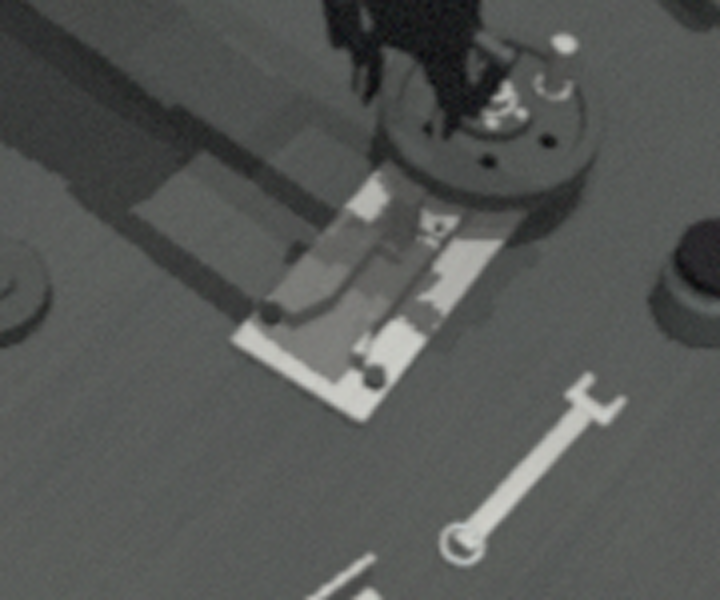

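View pics/t10.png

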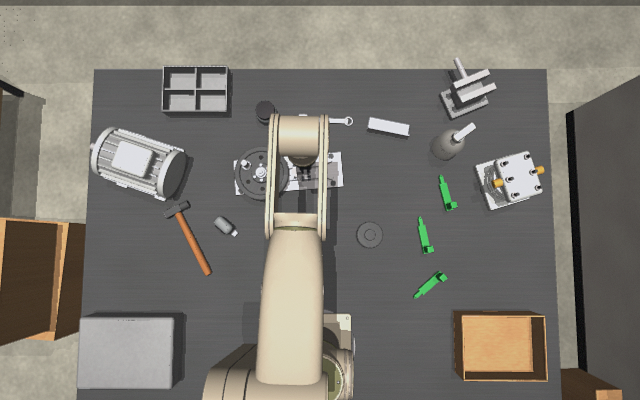

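Run:
```python
from h import *
np.set_printoptions(precision=1,suppress=True)
d=load("w10");c=cam(d,d["T"])
cv2.imwrite("pics/c10.png",cv2.resize(d["img"][100:280,240:400,::-1],None,fx=3.3,fy=3.3,interpolation=2))
Ti=np.linalg.inv(d["T"])
e=np.mean([onz(c,271,265,12),onz(c,362,265,12)],0)
u=np.array([-.0845,.9964,0])
def st(p,z): return (onz(c,*p,z)-e)@u-270
print("keeper rear",st((316,148),40),"keeper front",st((316,134),40))
for x in (-115,-135): 
  print(x,proj(c,e+u*(x+270)+np.array([0,0,88-12])))
```

```text
keeper rear -115.63515929836785 keeper front -101.41069014819735
-115 [317.6 155.1]
-135 [317.5 177.3]
```

View pics/c10.png

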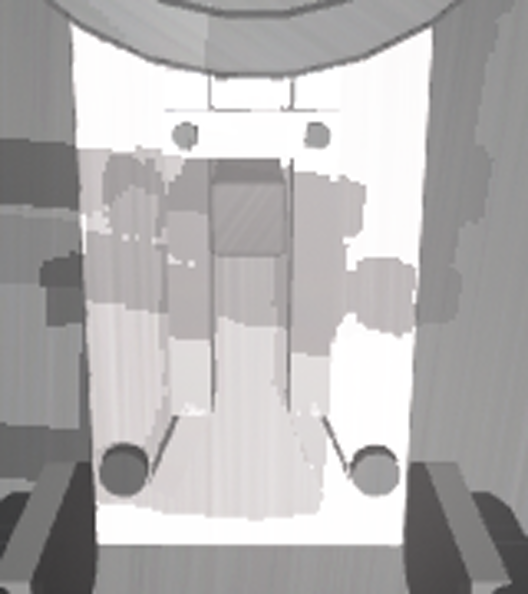

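```bash
python3 -c "
from bench import hand_in
print(hand_in())"
```

```text
the job is handed in; nothing more can be done
None
```

The locking bar is fully home in a spindle slot, released, and the job is handed in at about 19.4 s of the 72 s allowed.

**What I did**
- I turned the pulley about 21° by its crank peg before the first try.
- I then gripped the steel bar by its post and slid it along the guide channel and under the keeper.
- The nose met the hub at about 12 N and was drawn into a slot. It then ran on about 22 mm to a hard stop, where I pushed with about 25 N to confirm it. No second turn was needed.
- I opened the gripper and moved it clear.

**Last checks**
- **Bar position:** the wrist picture shows the post's top from image row 155.2 to 177.3. A bar exactly home should show it from 155.1 to 177.3, so it is home within the measuring error. The post stands against the keeper and is centred in the channel.
- **Contact:** the force on the tool is near zero, so the gripper is clear of everything.
- **Bystanders:** by eye in the final top view they are where they were, though I did not measure them. The arm hides part of the wrench and stand in that view. The wrench shows as expected in the wrist and scene pictures.

**Disagreements**
- My estimates of the spindle's position differed by a few millimetres between views. Turning the peg therefore put about 13 N sideways on the gripper.
- The nose measured about 8 mm short of its expected place in the gripper while the bar was held. Neither affected the result, because the keeper sets the final position.

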